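# Roll a hybridisation bottle into its V rest

## Robot

A 6-joint arm with a two-finger parallel gripper is mounted at the origin on the work surface. World frame = base frame: x ahead of the robot, y to its left, z up, the work surface at z = 0. Lengths are in m, angles in degrees, forces in N, time in s.
With the tool pointing down it reaches from about 0.4 to 0.825 m from the base axis. Payload 7 kg.
Tool frame: the origin (TCP) lies on the centre line of the jaws, within the pads' length; the fingertips stand 11 mm ahead of it and the grasp point (between the pads) lies 8 mm behind it; z points along the fingers, y is the direction in which the jaws open and shut (so a half turn about z gives the same grasp; the last joint's range is limited). The gripper opens to 88 mm and grips with 3 to 60 N. Pads are 19 mm wide; open, the fingers measure 130 mm over their backs; the gripper's body (78 mm by 193 mm) begins 47 mm behind the grasp point.
Start: joints at [89.158, 20.546, 0.682, 0, -70.136, -16.507], TCP at [0.201, 0.644, 0.238] pointing down, gripper open.
Joint ranges: [-176.03, 176.03], [-82.01, 121.73], [-58.28, 71.71], [-173.87, 95.51], [-174.79, -0.11], [-173.66, 173.66]. Speed limits (degrees/s): [136.94, 136.94, 172.46, 180, 180, 180].

## Interface

Orientations are given as [roll, pitch, yaw] about the fixed x, y, z axes, in that order (R = Rz(yaw) Ry(pitch) Rx(roll)).
In Python, from plant import ctrl, cams, order gives the robot as it stands.
- The arm moves only by the tool jog_arm, never from a script. Its argument "motion" is a list of rows, each an object with "offset": the shift along the tool's x, y, z in mm, a list of three; "roll": the turn about the tool's z in rad; "hand": the finger opening in mm, from 0 to 87.6. A call has 1 to 20 rows; each row is the pose to reach, as a shift and turn from the pose commanded when the call began, along the tool's axes at that moment; what a row does not reach only later rows make up. A row lasts 1/12 s, in which the tool goes at most 41.7 mm and 7.16 degrees, less where a joint would pass 70% of its speed; a pose out of reach is approached as far as the arm can. A call with a gripper value outside its range is refused whole. The fingers move at their own pace and stop on an object; the grip force is fixed at half the most. Time passes only in rows, so rows that repeat a pose let the fingers close. It gives the time, the measured TCP pose, the force and the opening at its end, in the units of the state.
- ctrl.get_obs(): the state, without advancing time (a new reading comes with each control period).
- cams.snapshot(name): name is "side" or "top" or "wrist"; returns a dict with "img" (384x512x3 uint8, red, green, blue), "K" (3x3 intrinsics, pixels), "cam_to_world" (4x4, takes a point from camera to world coordinates); the wrist camera has in their place "T_tool_cam" (4x4, takes a point from camera to tool coordinates, whose origin is the TCP and whose axes are the flange's). Camera axes: x right, y down, z forward; pixel columns grow to the right and rows downward; lengths in m; the calibration is good to about 2 mm. A picture is of the moment at which its call begins: read the wrist's pose just before it. There is no depth.
- order.close_job(): hands the job in, once; it reports no verdict.
The state is a dict: "clock": time; "joint_pos": joint angles; "qvel": joint speeds; "tau": joint torques, N m; "tool_pos": TCP position; "orientation": TCP orientation; "force": force on the tool from outside, world axes, zero at the start; "moment": the same for the moment, N m; "opening": finger opening in m.
Only numpy, scipy, OpenCV 4.12 (cv2) and the standard library are available. Lean on these libraries where they do the work, as an engineer would, in place of code of your own. Each camera call takes 0.05 s, during which the arm holds its last target. There are 200 camera calls.

## Task

Roll the glass hybridisation bottle that lies on the bench along the worktop, turning over and over, and up into the V groove of the low pale grey plastic bench rest; then push it along the groove by its end until its base is home against the metal end stop, with the cap overhanging the open end. Work with the fingertips or the outside of the fingers only: never pick the bottle up, and leave the other things on the bench where they are.

Things in the scene. Friction and masses are not known exactly. Their poses are not given: they have to be found in the camera images.
- bottle: the lying hybridisation bottle, 184 mm long, 0.19 to 0.34 kg: glass tube, diameter 40, white membrane inside; grey screw cap (diameter 36, length 26) at the end nearer the robot. Origin on its axis at mid-length. x runs along the bottle to its base (cap at -x); y and z turn as it rolls. It rolls straight across its axis, does not steer, slides if pushed on an end, may jam on a ramp if pushed above its axis
- bottle_base (a point): centre of the flat glass end face of the bottle's base, on its axis, 92 mm from the bottle's origin
- bottle_cap (a point): centre of the end face of the bottle's screw cap, on its axis, 92 mm from the bottle's origin
- rest: low pale grey plastic V-block screwed to the worktop, 148 mm wide (y). Origin: on the worktop under the middle of a seated bottle, so the block reaches from x = -58 to +92 mm. The V groove runs along x at y = 0: flanks at 35 degrees, mouth 29 mm wide, bottom line 1.5 mm up. Ridges at y = 14.5 to 18 mm either side, 11.7 mm high; ramps (11 degrees) fall from them to the worktop at y = -74 and +74
- rest_stop (a point): where the centre of the seated bottle's base belongs: on the inner face of the aluminium end stop, 92 mm along +x from the rest's origin (the end away from the robot), 26 mm above the worktop, the height of a seated bottle's axis. The stop is a plate 70 mm wide, 46 high, 8 thick. The rest's -x end is open; the seated cap end overhangs it by 34 mm
- spare_bottle: bystander: a like bottle standing upright on its base, 184 mm tall; origin under its base
- reagent: bystander: upright glass reagent bottle with blue cap, 70 mm wide, 135 tall; origin under its base
- tip_box: bystander: grey pipette tip box with clear lid, 122 x 84 x 62 mm; origin under its middle
- tube_rack: bystander: cream rack of microtubes, 70 x 115 x 43 mm; origin under its middle
- forceps: bystander: steel forceps lying flat, 133 mm long, 4 high; origin under the middle
- spare_cap: bystander: grey screw cap lying on the worktop, 36 mm wide, 24 high; origin under its middle
- beaker: bystander: glass beaker, 70 mm wide, 95 tall; origin under its base
There are look-alikes about, which are no part of the job. What is shaped like the bottle but brown or green is not meant.

How it is judged (in metres and radians):
On the way, in this order (a step that is already met when the one before it is completed fails the run):
1. the bottle has rolled half a turn (angle between bottle's own z axis and vertical above 2.2 rad and height (world z) of bottle below 0.05 m), for 0.04 s.
2. the bottle has rolled on to a whole turn (angle between bottle's own z axis and vertical below 0.95 rad and height (world z) of bottle below 0.05 m), for 0.04 s.
3. the bottle has rolled on to one and a half turns (all of step 1), for 0.04 s.
At the end, for the whole second after the job is handed in: the bottle lies at rest in the groove (axis within 4 mm of the groove's line and of the seated height, within 0.06 rad of its direction), its base within 4 mm of the end stop (y of bottle in the frame of rest between -0.004 and 0.004 m and z of bottle in the frame of rest between 0.022 and 0.0295 m and angle between the x axis of bottle and the x axis of rest, either way round below 0.06 rad and x of bottle_base in the frame of rest between 0.088 and 0.095 m and linear speed of bottle below 0.01 m/s); the robot touches nothing.
It fails at once if the bottle is lifted off the worktop or out of its rest (height (world z) of bottle above 0.04 m or (height (world z) of bottle above 0.03 m and (y of bottle in the frame of rest above 0.085 m or y of bottle in the frame of rest below -0.085 m))).
It fails at once if the bottle is stood up or tipped (angle between bottle's own x axis and vertical below 1.22 rad or angle between bottle's own x axis and vertical above 1.92 rad).
It fails at once if another thing on the bench is moved by more than 20 mm (distance of any of spare_bottle, reagent, tip_box, tube_rack, forceps, spare_cap, beaker from where it was at the start of the episode above 0.02 m).
It also fails if it takes over 72 s, if anything falls off the work surface, if the arm or the gripper's body presses on something with over 40 N, if the wrist force passes 120 N, or if a joint passes its speed limit or range.

## Working session

There is one attempt and no reset: what is moved stays moved. The work goes in short steps, Python scripts to look and compute and a tool call to move; the robot and the scene stay as the last step left them, time stands still between calls to the robot, and variables do not carry over. Pictures are saved under pics/ and viewed, about 8 in all and at most 12, crops included, and the job is handed in when it is done.

Besides the shell and the picture viewer there is one more tool, called as name(argument=value, ...) on one line, values as JSON. jog_arm: Moves the arm, as the interface text tells. Its arguments: {"type":"object","properties":{"motion":{"type":"array"}},"required":["motion"]}

```bash
mkdir -p pics; ls; python3 - <<'E'
from plant import ctrl,cams
import cv2,numpy as np
print(ctrl.get_obs())
for n in("top","side"):
    s=cams.snapshot(n);cv2.imwrite(f"pics/{n}0.png",s["img"][:,:,::-1]);np.savez(f"pics/{n}0.npz",**s)
    print(n,s["K"].tolist(),np.round(s["cam_to_world"],4).tolist())
    # 
a=cv2.imread("pics/top0.png");cv2.imwrite("pics/top0b.png",cv2.resize(a,(800,600),interpolation=cv2.INTER_CUBIC))
a=cv2.imread("pics/side0.png");cv2.imwrite("pics/side0b.png",cv2.resize(a,(800,600),interpolation=cv2.INTER_CUBIC))
E
```

```text
pics
{'clock': 0.0, 'joint_pos': array([ 8.91572799e+01,  2.05913589e+01,  6.32574344e-01, -1.98685215e-02,
       -7.01361191e+01, -1.65075806e+01]), 'qvel': array([-0.08883037, -0.02369617,  0.03023536,  0.01135507, -0.02041453,
       -0.00529165]), 'tau': array([ 5.02512721e-04, -5.82715523e+01,  2.93049198e+01,  6.99704692e+00,
        6.81616933e-03, -1.63081031e-04]), 'tool_pos': array([0.20117114, 0.64381867, 0.23661522]), 'orientation': array([ 1.79903701e+02, -9.06099924e-03, -1.73570596e+01]), 'force': array([1.12591893, 0.22219249, 1.13132166]), 'moment': array([ 0.02927672, -0.01340148,  0.01041067]), 'opening': 0.08741948436700892}
top [[349.4543712032809, 0.0, 262.1135087094399], [0.0, 349.4543712032809, 187.66399845951884], [0.0, 0.0, 1.0]] [[-0.0169, -0.9952, 0.0961, 0.4098], [-0.9999, 0.0168, -0.0016, -0.0184], [-0.0, -0.0962, -0.9954, 1.0251], [0.0, 0.0, 0.0, 1.0]]
side [[387.73236001456775, 0.0, 256.631749445392], [0.0, 387.73236001456775, 194.82547580191738], [0.0, 0.0, 1.0]] [[-0.9532, -0.2223, 0.2048, 0.2606], [-0.3019, 0.7371, -0.6046, 0.657], [-0.0166, -0.6381, -0.7697, 0.9346], [0.0, 0.0, 0.0, 1.0]]
```

View pics/top0b.png

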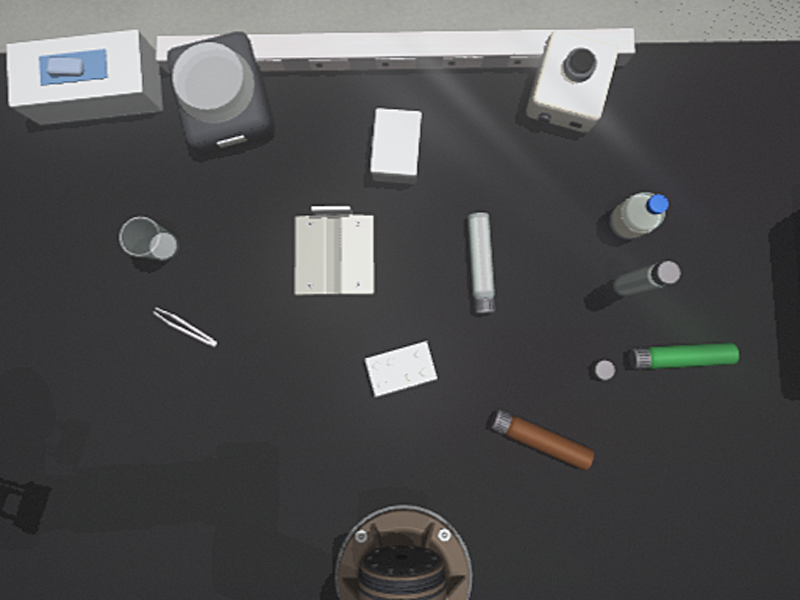

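View pics/side0b.png

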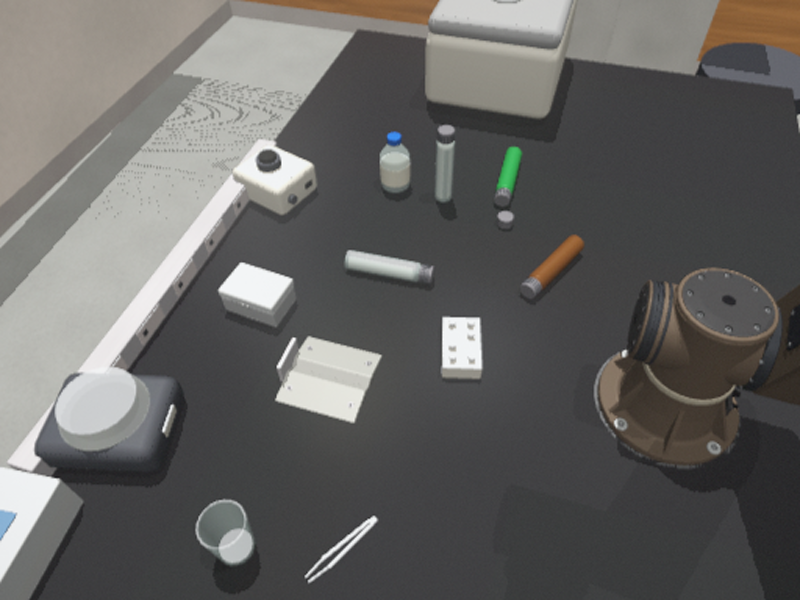

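Top view (800x600 px): the bottle runs from base (479,213) to cap (485,312). The rest's corners are about (295,215), (372,215), (374,293) and (295,294), with its stop at the top and groove at column 334. The tube rack is at (400,368) and the tip box at (396,146). The brown and green bottles are look-alikes.

```bash
cat > h.py <<'E'
import numpy as np
def unproj(s,uv,z,T=None):
    T=s["cam_to_world"] if T is None else T
    r=T[:3,:3]@np.linalg.solve(s["K"],[uv[0],uv[1],1.]);c=T[:3,3]
    return c+r*(z-c[2])/r[2]
E
python3 - <<'E'
from h import *
import cv2
for n,pts in {"top":{"base":(479,213,.02),"cap":(485,312,.02),"r_fl":(295,215,0),"r_fr":(373,215,0),"r_nr":(374,293,0),"r_nl":(295,294,0),"stopL":(311,207,.046),"stopR":(350,207,.046),"box_n":(370,180,0),"box_n2":(417,183,0),"rackTL":(366,357,.043),"rackTR":(428,342,.043),"rackBR":(437,380,.043),"rackBL":(376,396,.043),"grooveF":(334,216,.0015),"grooveN":(334,293,.0015)},
 "side":{"base":(347,262,.02),"cap":(432,274,.02),"r1":(310,338,0),"r2":(381,352,0),"r3":(355,420,0),"r4":(277,403,0)}}.items():
    s=np.load(f"pics/{n}0.npz")
    for k,(u,v,z) in pts.items(): print(n,k,np.round(unproj(s,(u/1.5625,v/1.5625),z)*1000,0)[:2])
E
python3 - <<'E'
import cv2
a=cv2.imread("pics/top0.png")[115:270,175:330];cv2.imwrite("pics/c1.png",cv2.resize(a,None,fx=3.8,fy=3.8,interpolation=cv2.INTER_CUBIC))
E
```

```text
top base [ 656. -153.]
top cap [ 470. -158.]
top r_fl [663. 197.]
top r_fr [660.  47.]
top r_nr [510.  47.]
top r_nl [511. 196.]
top stopL [666. 158.]
top stopR [665.  86.]
top box_n [729.  52.]
top box_n2 [722. -38.]
top rackTL [392.  60.]
top rackTR [416. -52.]
top rackBR [349. -66.]
top rackBL [322.  43.]
top grooveF [659. 122.]
top grooveN [512. 122.]
side base [ 647. -138.]
side cap [ 468. -157.]
side r1 [651.  53.]
side r2 [510.  45.]
side r3 [507. 194.]
side r4 [651. 203.]
```

View pics/c1.png

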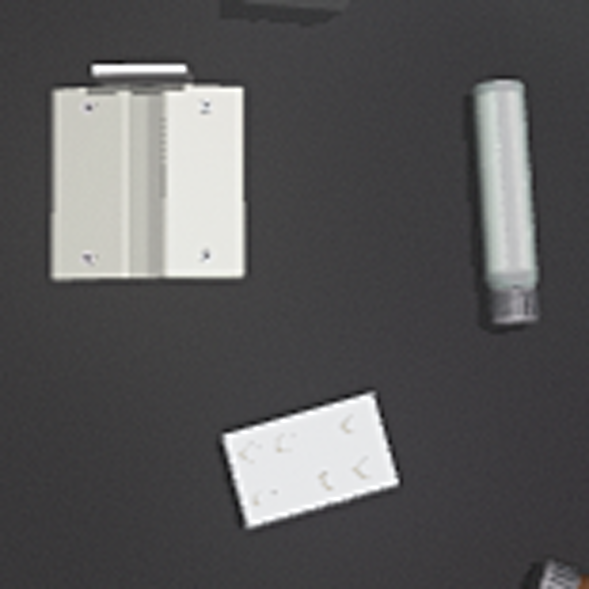

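jog_arm(motion=[{"offset": [130, 133, -60], "roll": 0.3, "hand": 87}, {"offset": [130, 133, -60], "roll": 0.3, "hand": 87}, {"offset": [130, 133, -60], "roll": 0.4, "hand": 87}, {"offset": [130, 133, -60], "roll": 0.5, "hand": 87}, {"offset": [260, 266, -90], "roll": 0.62, "hand": 87}, {"offset": [260, 266, -90], "roll": 0.74, "hand": 87}, {"offset": [260, 266, -90], "roll": 0.86, "hand": 87}, {"offset": [260, 266, -90], "roll": 0.98, "hand": 87}, {"offset": [390, 400, -90], "roll": 1.1, "hand": 87}, {"offset": [390, 400, -90], "roll": 1.2, "hand": 87}, {"offset": [390, 400, -90], "roll": 1.268, "hand": 87}, {"offset": [390, 400, -90], "roll": 1.268, "hand": 87}, {"offset": [480, 490, -90], "roll": 1.268, "hand": 87}, {"offset": [500, 512, -90], "roll": 1.268, "hand": 87}, {"offset": [522, 533, -90], "roll": 1.268, "hand": 87}, {"offset": [522, 533, -90], "roll": 1.268, "hand": 87}, {"offset": [522, 533, -90], "roll": 1.268, "hand": 87}, {"offset": [522, 533, -90], "roll": 1.268, "hand": 87}, {"offset": [522, 533, -90], "roll": 1.268, "hand": 87}, {"offset": [522, 533, -90], "roll": 1.268, "hand": 87}])

```text
clock: 1.77
tool_pos: [0.5411, -0.0227, 0.3265]
orientation: [179.9, -0.0, -90.2]
force: [-1.0, 0.8, 0.1]
opening: 0.0872
```

```bash
cat >> h.py <<'E'
from scipy.spatial.transform import Rotation as Ro
def wristT(o,s):
    T=np.eye(4);T[:3,:3]=Ro.from_euler("xyz",o["orientation"],degrees=True).as_matrix();T[:3,3]=o["tool_pos"]
    return T@s["T_tool_cam"]
def snapw(tag,f=1.5625):
    from plant import ctrl,cams
    import cv2
    o=ctrl.get_obs();s=cams.snapshot("wrist")
    cv2.imwrite(f"pics/{tag}.png",cv2.resize(s["img"][:,:,::-1],None,fx=f,fy=f,interpolation=cv2.INTER_CUBIC))
    np.savez(f"pics/{tag}.npz",K=s["K"],cam_to_world=wristT(o,s))
    print(o["clock"],o["tool_pos"],o["orientation"],o["force"])
E
python3 -c "
from h import *
snapw('w1');print(np.load('pics/w1.npz')['cam_to_world'].round(3).tolist())"
```

```text
1.7667 [ 0.54111942 -0.02272023  0.32650463] [ 1.79890006e+02 -3.78574911e-02 -9.02491618e+01] [-0.95833598  0.75303847  0.0872367 ]
[[-1.0, 0.003, 0.001, 0.54], [0.004, 0.951, 0.31, -0.108], [0.0, 0.31, -0.951, 0.474], [0.0, 0.0, 0.0, 1.0]]
```

View pics/w1.png

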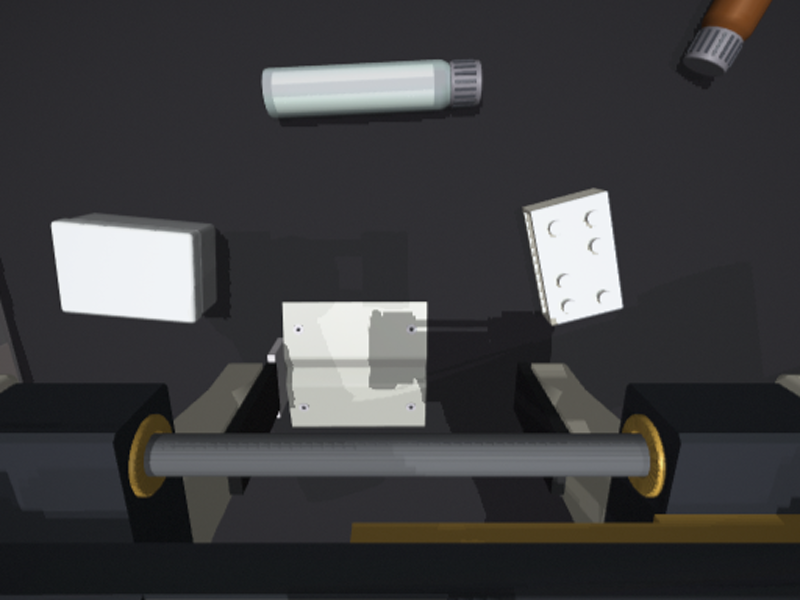

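```bash
python3 - <<'E'
from h import *
s=np.load("pics/w1.npz")
for k,(u,v,z) in {"base":(266,92,.02),"cap":(480,83,.02),"c1f":(283,303,0),"c1n":(427,302,0),"c2n":(426,426,0),"c2f":(292,427,0),"stop":(292,400,0.01),"g_n":(427,360,.0015),"g_f":(290,362,.0015),"boxcorner":(192,323,.062),"boxlow":(214,228,0.03)}.items(): print(k,np.round(unproj(s,(u/1.5625,v/1.5625),z)*1000,0)[:2])
E
```

```text
base [ 654. -150.]
cap [ 468. -157.]
c1f [659.  50.]
c1n [509.  50.]
c2n [508. 198.]
c2f [660. 199.]
stop [655. 158.]
g_n [508. 115.]
g_f [656. 117.]
boxcorner [728.  49.]
boxlow [710. -33.]
```

The wrist view shows the bottle with its base at (266,92) and cap at (480,83), so a yaw of about 2° and a centre of (561,-154) mm. The rest has corners (283,303) to (426,426), so its origin is about (566,123), its yaw about 0 and its stop at x≈659. The bottle's lane is clear. Next I'll go behind the bottle and descend.

jog_arm(motion=[{"offset": [70, -10, 0], "roll": -0.037, "hand": 87}, {"offset": [130, -20, 0], "roll": -0.037, "hand": 87}, {"offset": [192, -20, 0], "roll": -0.037, "hand": 87}, {"offset": [192, -20, 0], "roll": -0.037, "hand": 87}, {"offset": [192, -20, 0], "roll": -0.037, "hand": 87}, {"offset": [192, -20, 0], "roll": -0.037, "hand": 87}, {"offset": [192, -20, 60], "roll": -0.037, "hand": 87}, {"offset": [192, -20, 60], "roll": -0.037, "hand": 87}, {"offset": [192, -20, 120], "roll": -0.037, "hand": 87}, {"offset": [192, -20, 120], "roll": -0.037, "hand": 87}, {"offset": [192, -20, 180], "roll": -0.037, "hand": 87}, {"offset": [192, -20, 180], "roll": -0.037, "hand": 87}, {"offset": [192, -20, 230], "roll": -0.037, "hand": 87}, {"offset": [192, -20, 260], "roll": -0.037, "hand": 87}, {"offset": [192, -20, 280], "roll": -0.037, "hand": 87}, {"offset": [192, -20, 290], "roll": -0.037, "hand": 87}, {"offset": [192, -20, 296], "roll": -0.037, "hand": 87}, {"offset": [192, -20, 302], "roll": -0.037, "hand": 87}, {"offset": [192, -20, 302], "roll": -0.037, "hand": 87}, {"offset": [192, -20, 302], "roll": -0.037, "hand": 87}])

```text
clock: 3.48
tool_pos: [0.5615, -0.212, 0.0268]
orientation: [-179.9, -0.0, -87.9]
force: [-0.3, -0.1, 0.2]
opening: 0.0867
```

jog_arm(motion=[{"offset": [-8, 0, 3], "roll": 0, "hand": 87}, {"offset": [-16, 0, 3], "roll": 0, "hand": 87}, {"offset": [-22, 0, 3], "roll": 0, "hand": 87}, {"offset": [-25, 0, 3], "roll": 0, "hand": 87}, {"offset": [-27, 0, 3], "roll": 0, "hand": 87}, {"offset": [-29, 0, 3], "roll": 0, "hand": 87}, {"offset": [-31, 0, 3], "roll": 0, "hand": 87}, {"offset": [-33, 0, 3], "roll": 0, "hand": 87}, {"offset": [-35, 0, 3], "roll": 0, "hand": 87}, {"offset": [-37, 0, 3], "roll": 0, "hand": 87}, {"offset": [-40, 0, 3], "roll": 0, "hand": 87}, {"offset": [-43, 0, 3], "roll": 0, "hand": 87}, {"offset": [-46, 0, 3], "roll": 0, "hand": 87}, {"offset": [-49, 0, 3], "roll": 0, "hand": 87}, {"offset": [-52, 0, 3], "roll": 0, "hand": 87}, {"offset": [-55, 0, 3], "roll": 0, "hand": 87}, {"offset": [-58, 0, 3], "roll": 0, "hand": 87}, {"offset": [-61, 0, 3], "roll": 0, "hand": 87}, {"offset": [-64, 0, 3], "roll": 0, "hand": 87}, {"offset": [-67, 0, 3], "roll": 0, "hand": 87}])

```text
clock: 5.15
tool_pos: [0.5581, -0.1449, 0.0225]
orientation: [180.0, 0.0, -87.9]
force: [0.5, -0.3, -0.6]
opening: 0.0868
```

```bash
python3 - <<'E'
import cv2,numpy as np
from plant import cams
s=cams.snapshot("top");a=s["img"][115:270,175:345,::-1];b=cams.snapshot("side")["img"][130:290,150:320,::-1]
cv2.imwrite("pics/t2.png",np.hstack([cv2.resize(a,(390,400)),cv2.resize(b,(390,400))]))
E
```

```text
(no output)
```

View pics/t2.png

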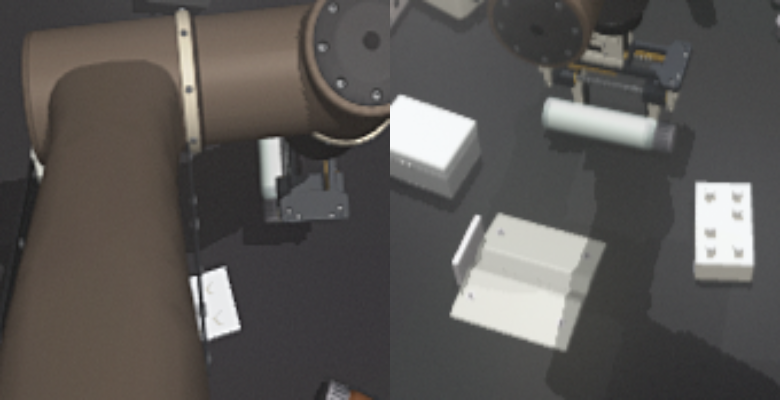

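The side view shows the fingers behind the bottle, which is rolling ahead of them and stays square. I'll continue.

jog_arm(motion=[{"offset": [-3, 0, 0], "roll": 0, "hand": 87}, {"offset": [-6, 0, 0], "roll": 0, "hand": 87}, {"offset": [-9, 0, 0], "roll": 0, "hand": 87}, {"offset": [-13, 0, 0], "roll": 0, "hand": 87}, {"offset": [-17, 0, 0], "roll": 0, "hand": 87}, {"offset": [-21, 0, 0], "roll": 0, "hand": 87}, {"offset": [-25, 0, 0], "roll": 0, "hand": 87}, {"offset": [-29, 0, 0], "roll": 0, "hand": 87}, {"offset": [-33, 0, 0], "roll": 0, "hand": 87}, {"offset": [-37, 0, 0], "roll": 0, "hand": 87}, {"offset": [-41, 0, 0], "roll": 0, "hand": 87}, {"offset": [-45, 0, 0], "roll": 0, "hand": 87}, {"offset": [-49, 0, 0], "roll": 0, "hand": 87}, {"offset": [-53, 0, 0], "roll": 0, "hand": 87}, {"offset": [-57, 0, 0], "roll": 0, "hand": 87}, {"offset": [-61, 0, 0], "roll": 0, "hand": 87}, {"offset": [-65, 0, 0], "roll": 0, "hand": 87}, {"offset": [-69, 0, 0], "roll": 0, "hand": 87}, {"offset": [-72, 0, 0], "roll": 0, "hand": 87}, {"offset": [-75, 0, 0], "roll": 0, "hand": 87}])

```text
clock: 6.92
tool_pos: [0.5553, -0.0699, 0.0226]
orientation: [-180.0, 0.0, -87.9]
force: [0.1, 0.6, -0.1]
opening: 0.087
```

jog_arm(motion=[{"offset": [-3, 0, 0], "roll": 0, "hand": 87}, {"offset": [-6, 0, 0], "roll": 0, "hand": 87}, {"offset": [-9, 0, 0], "roll": 0, "hand": 87}, {"offset": [-12, 0, 0], "roll": 0, "hand": 87}, {"offset": [-15, 0, 0], "roll": 0, "hand": 87}, {"offset": [-18, 0, 0], "roll": 0, "hand": 87}, {"offset": [-21, 0, 0], "roll": 0, "hand": 87}, {"offset": [-24, 0, 0], "roll": 0, "hand": 87}, {"offset": [-27, 0, 0], "roll": 0, "hand": 87}, {"offset": [-30, 0, 0], "roll": 0, "hand": 87}, {"offset": [-33, 0, 0], "roll": 0, "hand": 87}, {"offset": [-36, 0, 0], "roll": 0, "hand": 87}, {"offset": [-39, 0, 0], "roll": 0, "hand": 87}, {"offset": [-42, 0, 0], "roll": 0, "hand": 87}, {"offset": [-45, 0, 0], "roll": 0, "hand": 87}, {"offset": [-48, 0, 0], "roll": 0, "hand": 87}, {"offset": [-51, 0, 0], "roll": 0, "hand": 87}, {"offset": [-54, 0, 0], "roll": 0, "hand": 87}, {"offset": [-57, 0, 0], "roll": 0, "hand": 87}, {"offset": [-60, 0, 0], "roll": 0, "hand": 87}])

```text
clock: 8.58
tool_pos: [0.5531, -0.01, 0.0226]
orientation: [-180.0, -0.0, -87.9]
force: [-0.9, -0.3, 0.3]
opening: 0.0873
```

```bash
python3 - <<'E'
import cv2,numpy as np
from plant import cams
s=cams.snapshot("side");np.savez("pics/s3.npz",K=s["K"],cam_to_world=s["cam_to_world"]);b=s["img"][130:290,150:330,::-1]
cv2.imwrite("pics/s3.png",cv2.resize(b,(720,640),interpolation=cv2.INTER_CUBIC)[:600])
E
```

```text
(no output)
```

View pics/s3.png

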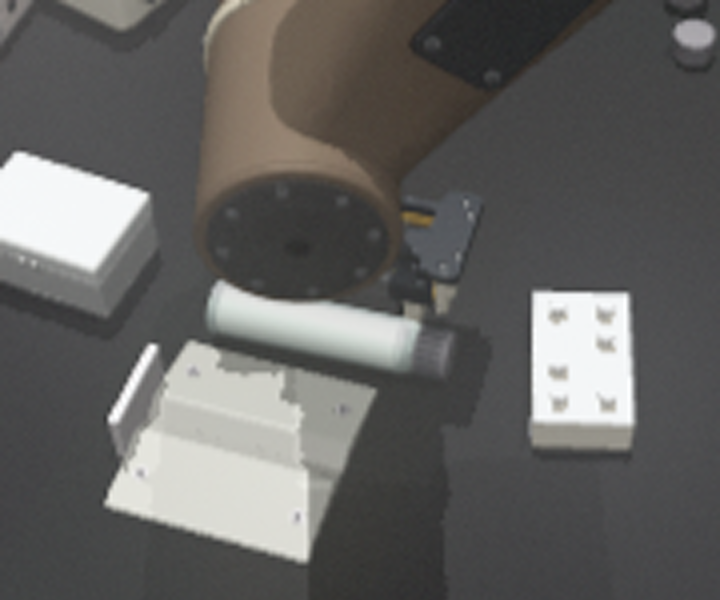

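The side view shows the bottle about parallel to the rest and just short of the ramp. Its base is roughly 13 mm short of the stop line, clear of the stop. Next is the ramp: I'll raise the tips 4 mm and square the yaw.

jog_arm(motion=[{"offset": [-3, 0, -1], "roll": 0, "hand": 87}, {"offset": [-6, 0, -2], "roll": 0, "hand": 87}, {"offset": [-9, 0, -3], "roll": 0, "hand": 87}, {"offset": [-12, 0, -4], "roll": 0.003, "hand": 87}, {"offset": [-15, 0, -4], "roll": 0.006, "hand": 87}, {"offset": [-18, 0, -4], "roll": 0.009, "hand": 87}, {"offset": [-21, 0, -4], "roll": 0.012, "hand": 87}, {"offset": [-24, 0, -4], "roll": 0.015, "hand": 87}, {"offset": [-27, 0, -4], "roll": 0.018, "hand": 87}, {"offset": [-30, 0, -4], "roll": 0.021, "hand": 87}, {"offset": [-33, 0, -4], "roll": 0.024, "hand": 87}, {"offset": [-36, 0, -4], "roll": 0.027, "hand": 87}, {"offset": [-39, 0, -4], "roll": 0.03, "hand": 87}, {"offset": [-42, 0, -4], "roll": 0.033, "hand": 87}, {"offset": [-45, 0, -4], "roll": 0.035, "hand": 87}, {"offset": [-48, 0, -4], "roll": 0.035, "hand": 87}, {"offset": [-51, 0, -4], "roll": 0.035, "hand": 87}, {"offset": [-54, 0, -4], "roll": 0.035, "hand": 87}, {"offset": [-57, 0, -4], "roll": 0.035, "hand": 87}, {"offset": [-60, 0, -4], "roll": 0.035, "hand": 87}])

```text
clock: 10.3
tool_pos: [0.5509, 0.05, 0.0265]
orientation: [180.0, 0.0, -89.9]
force: [-0.1, -2.5, 1.9]
opening: 0.0869
```

jog_arm(motion=[{"offset": [-3, 0, 0], "roll": 0, "hand": 87}, {"offset": [-6, 0, 0], "roll": 0, "hand": 87}, {"offset": [-9, 0, 0], "roll": 0, "hand": 87}, {"offset": [-12, 0, 0], "roll": 0, "hand": 87}, {"offset": [-14, 0, 0], "roll": 0, "hand": 87}, {"offset": [-16, 0, 0], "roll": 0, "hand": 87}, {"offset": [-18, 0, 0], "roll": 0, "hand": 87}, {"offset": [-20, 0, 0], "roll": 0, "hand": 87}, {"offset": [-22, 0, 0], "roll": 0, "hand": 87}, {"offset": [-24, 0, 0], "roll": 0, "hand": 87}, {"offset": [-26, 0, 0], "roll": 0, "hand": 87}, {"offset": [-28, 0, 0], "roll": 0, "hand": 87}, {"offset": [-30, 0, 0], "roll": 0, "hand": 87}, {"offset": [-31, 0, 0], "roll": 0, "hand": 87}, {"offset": [-32, 0, 0], "roll": 0, "hand": 87}, {"offset": [-33, 0, 0], "roll": 0, "hand": 87}, {"offset": [-34, 0, 0], "roll": 0, "hand": 87}, {"offset": [-34, 0, 0], "roll": 0, "hand": 87}])

```text
clock: 11.8
tool_pos: [0.5509, 0.0838, 0.0266]
orientation: [-180.0, 0.0, -89.9]
force: [0.6, -0.0, -0.1]
opening: 0.0872
```

```bash
python3 - <<'E'
import cv2,numpy as np
from plant import cams
s=cams.snapshot("side");b=s["img"][150:290,150:330,::-1]
cv2.imwrite("pics/s4.png",cv2.resize(b,(720,560),interpolation=cv2.INTER_CUBIC))
E
```

```text
(no output)
```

View pics/s4.png

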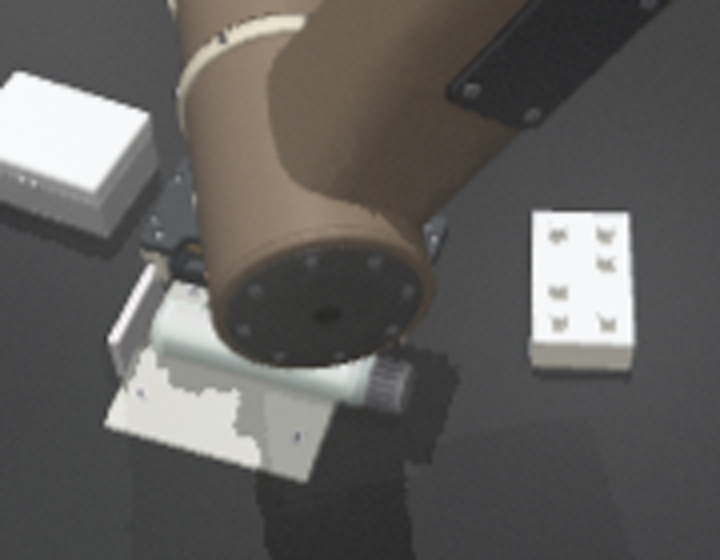

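The side view shows the bottle lying in the groove with its cap overhanging the open end, at (390,383), and no contact force. I'll retreat, lift, close the fingers and go in front of the cap.

jog_arm(motion=[{"offset": [10, 0, 0], "roll": 0, "hand": 87}, {"offset": [20, 0, 0], "roll": 0, "hand": 87}, {"offset": [30, 0, 0], "roll": 0, "hand": 87}, {"offset": [30, 0, -30], "roll": 0, "hand": 87}, {"offset": [30, 0, -60], "roll": 0, "hand": 87}, {"offset": [30, 0, -90], "roll": 0, "hand": 87}, {"offset": [30, 0, -120], "roll": 0, "hand": 60}, {"offset": [30, 0, -150], "roll": -0.12, "hand": 30}, {"offset": [15, 30, -150], "roll": -0.24, "hand": 0}, {"offset": [0, 60, -150], "roll": -0.36, "hand": 0}, {"offset": [-15, 90, -150], "roll": -0.48, "hand": 0}, {"offset": [-30, 120, -150], "roll": -0.6, "hand": 0}, {"offset": [-39, 135, -150], "roll": -0.72, "hand": 0}, {"offset": [-39, 141, -150], "roll": -0.84, "hand": 0}, {"offset": [-39, 141, -150], "roll": -0.96, "hand": 0}, {"offset": [-39, 141, -150], "roll": -1.08, "hand": 0}, {"offset": [-39, 141, -150], "roll": -1.2, "hand": 0}, {"offset": [-39, 141, -150], "roll": -1.32, "hand": 0}, {"offset": [-39, 141, -150], "roll": -1.44, "hand": 0}, {"offset": [-39, 141, -150], "roll": -1.57, "hand": 0}])

```text
clock: 13.52
tool_pos: [0.4097, 0.1214, 0.1765]
orientation: [-180.0, 0.0, 0.1]
force: [-0.4, -0.0, -0.3]
opening: 0.0019
```

```bash
python3 - <<'E'
import cv2,numpy as np
from plant import cams,ctrl
print(ctrl.get_obs())
s=cams.snapshot("side");b=s["img"][150:290,150:330,::-1]
cv2.imwrite("pics/s5.png",cv2.resize(b,(720,560),interpolation=cv2.INTER_CUBIC))
E
```

```text
{'clock': 13.5167, 'joint_pos': array([ 4.31743674e+01, -3.93011316e-01, -3.40267359e+01, -7.05384630e-03,
       -5.63643030e+01,  4.68987314e+01]), 'qvel': array([-1.36044732e-01, -2.13992681e-02, -3.13778065e-02,  1.14062469e-02,
        1.21526742e-02,  8.57283748e+01]), 'tau': array([ 2.56772392e-02, -2.55231768e+01,  2.60265398e+01,  6.14616796e+00,
        7.73172243e-02, -2.56608032e+00]), 'tool_pos': array([0.40969178, 0.12143202, 0.17654563]), 'orientation': array([-1.79994364e+02,  2.57293192e-03,  6.91918781e-02]), 'force': array([-0.40220245, -0.03406509, -0.2859658 ]), 'moment': array([-0.01019394, -0.04386988,  0.00092869]), 'opening': 0.0018547474737930646}
```

View pics/s5.png

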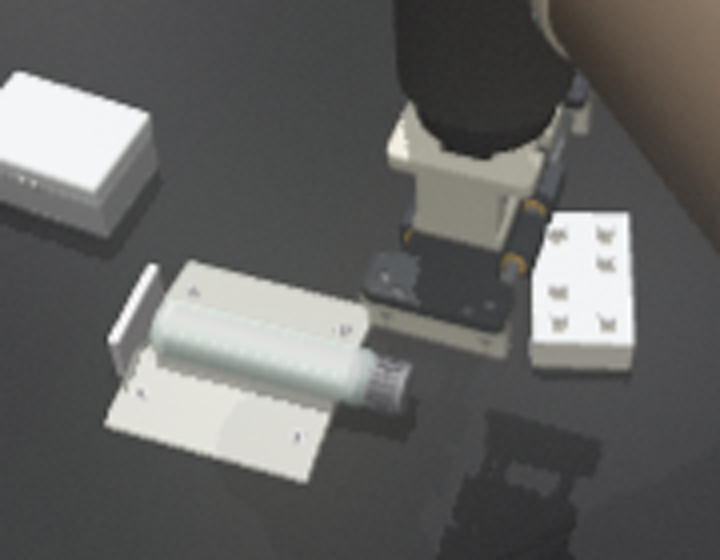

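The bottle sits in the groove, with its base near (160,330) px and a small gap to the stop, and its cap at (390,383). I'll descend in front of the cap.

jog_arm(motion=[{"offset": [0, -2, 30], "roll": 0, "hand": 0}, {"offset": [0, -2, 60], "roll": 0, "hand": 0}, {"offset": [0, -2, 90], "roll": 0, "hand": 0}, {"offset": [0, -2, 115], "roll": 0, "hand": 0}, {"offset": [0, -2, 135], "roll": 0, "hand": 0}, {"offset": [0, -2, 145], "roll": 0, "hand": 0}, {"offset": [0, -2, 150], "roll": 0, "hand": 0}, {"offset": [6, -2, 150], "roll": 0, "hand": 0}, {"offset": [12, -2, 150], "roll": 0, "hand": 0}, {"offset": [18, -2, 150], "roll": 0, "hand": 0}, {"offset": [22, -2, 150], "roll": 0, "hand": 0}, {"offset": [26, -2, 150], "roll": 0, "hand": 0}, {"offset": [29, -2, 150], "roll": 0, "hand": 0}, {"offset": [32, -2, 150], "roll": 0, "hand": 0}, {"offset": [35, -2, 150], "roll": 0, "hand": 0}, {"offset": [38, -2, 150], "roll": 0, "hand": 0}, {"offset": [40, -2, 150], "roll": 0, "hand": 0}, {"offset": [42, -2, 150], "roll": 0, "hand": 0}, {"offset": [44, -2, 150], "roll": 0, "hand": 0}, {"offset": [46, -2, 150], "roll": 0, "hand": 0}])

```text
clock: 15.23
tool_pos: [0.4557, 0.1241, 0.0265]
orientation: [180.0, 0.0, -0.2]
force: [-1.4, 0.6, 0.5]
opening: -0.0001
```

jog_arm(motion=[{"offset": [1, 0, 0], "roll": 0, "hand": 0}, {"offset": [2, 0, 0], "roll": 0, "hand": 0}, {"offset": [3, 0, 0], "roll": 0, "hand": 0}, {"offset": [4, 0, 0], "roll": 0, "hand": 0}, {"offset": [4.5, 0, 0], "roll": 0, "hand": 0}, {"offset": [5, 0, 0], "roll": 0, "hand": 0}])

```text
clock: 15.73
tool_pos: [0.4608, 0.1242, 0.0265]
orientation: [180.0, 0.0, -0.2]
force: [-1.0, 1.2, -0.7]
opening: -0.0001
```

jog_arm(motion=[{"offset": [1, 0, 0], "roll": 0, "hand": 0}, {"offset": [1.5, 0, 0], "roll": 0, "hand": 0}, {"offset": [2, 0, 0], "roll": 0, "hand": 0}, {"offset": [2.5, 0, 0], "roll": 0, "hand": 0}, {"offset": [3, 0, 0], "roll": 0, "hand": 0}])

```text
clock: 16.15
tool_pos: [0.4638, 0.1241, 0.0265]
orientation: [180.0, 0.0, -0.2]
force: [-1.7, 0.7, -0.4]
opening: 0.0004
```

jog_arm(motion=[{"offset": [0.5, 0, 0], "roll": 0, "hand": 0}, {"offset": [1, 0, 0], "roll": 0, "hand": 0}, {"offset": [1, 0, 0], "roll": 0, "hand": 0}])

```text
clock: 16.4
tool_pos: [0.4649, 0.1241, 0.0266]
orientation: [180.0, -0.0, -0.2]
force: [-0.7, -0.1, -0.8]
opening: 0.0005
```

jog_arm(motion=[{"offset": [0.5, 0, 0], "roll": 0, "hand": 0}, {"offset": [1, 0, 0], "roll": 0, "hand": 0}, {"offset": [1, 0, 0], "roll": 0, "hand": 0}])

```text
clock: 16.65
tool_pos: [0.4649, 0.124, 0.0264]
orientation: [180.0, 0.1, -0.2]
force: [-5.9, 2.1, 3.0]
opening: 0.0003
```

jog_arm(motion=[{"offset": [0.5, 0, 0], "roll": 0, "hand": 0}, {"offset": [0.5, 0, 0], "roll": 0, "hand": 0}])

```text
clock: 16.82
tool_pos: [0.465, 0.1239, 0.0263]
orientation: [180.0, 0.1, -0.2]
force: [-7.9, 3.1, 3.4]
opening: 0.0006
```

jog_arm(motion=[{"offset": [-3, 0, 0], "roll": 0, "hand": 0}, {"offset": [-8, 0, 0], "roll": 0, "hand": 0}, {"offset": [-20, 0, 0], "roll": 0, "hand": 0}, {"offset": [-35, 0, 0], "roll": 0, "hand": 0}, {"offset": [-45, 0, 0], "roll": 0, "hand": 0}, {"offset": [-45, 0, -30], "roll": 0, "hand": 0}, {"offset": [-45, 0, -70], "roll": 0, "hand": 0}, {"offset": [-45, 0, -110], "roll": 0, "hand": 0}, {"offset": [-45, 0, -150], "roll": 0, "hand": 0}, {"offset": [-45, 0, -190], "roll": 0, "hand": 0}, {"offset": [-45, -40, -200], "roll": 0, "hand": 0}, {"offset": [-45, -80, -200], "roll": 0, "hand": 0}, {"offset": [-45, -120, -200], "roll": 0, "hand": 0}, {"offset": [-45, -160, -200], "roll": 0, "hand": 0}, {"offset": [-45, -200, -200], "roll": 0, "hand": 0}, {"offset": [-45, -200, -200], "roll": 0, "hand": 0}, {"offset": [-45, -200, -200], "roll": 0, "hand": 0}])

```text
clock: 18.23
tool_pos: [0.4216, 0.3262, 0.226]
orientation: [180.0, 0.0, -0.1]
force: [-0.1, -1.0, 1.2]
opening: 0.0001
```

```bash
python3 - <<'E'
import cv2,numpy as np
from plant import cams,ctrl
s=cams.snapshot("side");b=s["img"][170:290,170:290,::-1];t=cams.snapshot("top");a=t["img"][120:210,180:270,::-1]
np.savez("pics/t6.npz",K=t["K"],cam_to_world=t["cam_to_world"])
cv2.imwrite("pics/s6.png",np.hstack([cv2.resize(x,(400,400),interpolation=cv2.INTER_CUBIC) for x in(a,b)]))
E
```

```text
(no output)
```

View pics/s6.png

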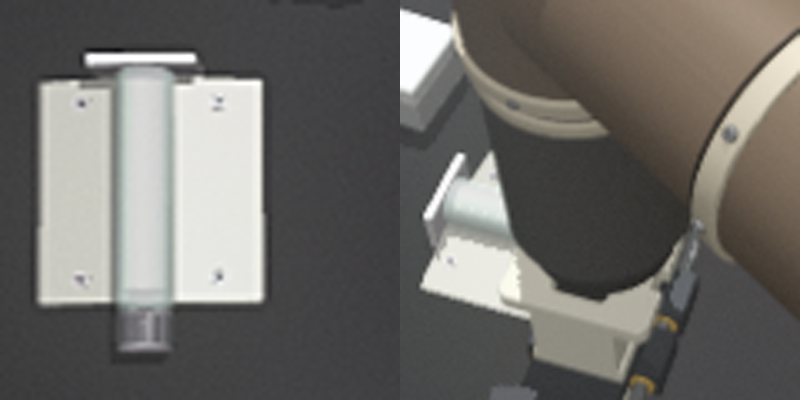

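```bash
python3 -c "
from plant import order,ctrl
o=ctrl.get_obs();print(o['tool_pos'],o['force'],abs(o['qvel']).max())
print(order.close_job())"
```

```text
[0.42161938 0.32413353 0.22628065] [-0.20450377 -0.10130765  0.37260641] 0.9906719695834907
the job is handed in; nothing more can be done
None
```

The bottle is in the groove with its base against the end stop, and the job was handed in after about 18 s of the 72 s allowed.

**What I did:** I rolled the bottle about 0.28 m, some two turns, with the outside of the open fingers, up the ramp and into the groove. I then pushed it along the groove by its cap with closed fingertips and moved the arm clear. It was never gripped or lifted.

**Last checks:**
- **At the stop:** the arm stopped at x = 0.465 m while the push force rose from about 1 N to 8 N. That matches the stop position I measured (x ≈ 0.659 m).
- **Seating:** the final top view shows the bottle straight in the groove, base at the stop plate, cap overhanging the open end.
- **Robot clear:** at hand-in it was away from everything, with a force reading of about 0.4 N.

**Not checked or disagreeing:**
- I did not measure the roll angle directly; the two turns are worked out from the distance rolled.
- I did not measure the bystanders again at the end. The tube rack, which I could see, looked unmoved after the bottle was in the groove, and nothing but the bottle was pushed.
- The first rough side-camera readings differed from the top camera by up to about 15 mm and a few degrees. I relied on the top and wrist cameras, which agreed to about 3 mm, except on the groove line, where I read 122 mm from the top and 116 mm from the wrist. I used about 123 mm, from the rest's corners.

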